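Unclamp a drilled rail and show its dowel holes to the inspection camera

ROBOT

A 7-joint arm with a two-finger parallel gripper is mounted at the origin on a cart in front of the work surface, level with it; the furniture and walls round the work are solid. World frame = base frame: x ahead of the robot, y to its left, z up, the work surface at z = 0. Lengths are in m, angles in rad, forces in N, time in s.
With the tool pointing down it reaches from about 0.35 to 0.9 m from the base axis. Payload 8.1 kg.
Tool frame: the origin (TCP) lies at the centre of the arm's flange, where the gripper is bolted on; the fingertips stand 178 mm ahead of it and the grasp point (between the pads) lies 159 mm ahead of it; x points along the fingers, z is the direction in which the jaws open and shut, and the axes are right-handed (so a half turn about x gives the same grasp; the last joint's range is limited). The gripper opens to 92 mm and grips with 3 to 60 N. Pads are 19 mm wide; open, the fingers measure 130 mm over their backs; the gripper's body (75 mm by 190 mm) begins 47 mm behind the grasp point.
Start: joints at [-1.434, 0.434, 0.025, 1.573, -0.012, 1.134, -0.075], TCP at [0.148, 0.607, 0.405] pointing down, gripper open.
Joint ranges: [-2.62, 2.62], [-0.44, 2.09], [-1.27, 1.32], [0.08, 2.57], [-1.32, 4.46], [0.12, 2], [-2.74, 2.74]. Speed limits (rad/s): [2.22, 2.22, 3.01, 3.01, 3.14, 3.14, 3.14].

INTERFACE

Orientations are given as a rotation vector (axis times angle).
In Python, from cell import arm, get_image, search_frame, pinpoint gives the robot as it stands.
- The arm moves only by the tool arm_command, never from a script. Its argument "motion" is a list of rows, each a list of 7 numbers: the finger opening in mm, from 0 to 91.8, then the shift along the tool's x, y, z in mm, then the turn, a rotation vector about the tool's x, y, z in degrees. In form: [[fingers, x, y, z, ax, ay, az], ...]. A call has 1 to 5 rows; each row shifts and turns the commanded pose from where the row before left it, along the tool's axes as they then stand; what a row does not reach is not made up. A row lasts 1/8 s, in which the tool goes at most 62.5 mm and 10.7 degrees, less where a joint would pass 70% of its speed; a pose out of reach is approached as far as the arm can. A call with a gripper value outside its range is refused whole. The fingers move at their own pace and stop on an object; "newtons" is the grip in N (left out, the last holds). Time passes only in rows, so rows that do not move let the fingers close. It gives the time, the measured TCP pose, the force and the opening at its end, in the units of the state.
- arm.observe(): the state, without advancing time (a new reading comes with each control period).
- get_image(name): name is "side" or "top" or "wrist"; returns a dict with "frame" (384x512x3 uint8, red, green, blue), "range_z" (384x512 float32, m along the optical axis (not along the pixel's ray), 0 where there is no reading), "K" (3x3 intrinsics, pixels), "distortion" ([k1, k2, p1, p2, k3] as OpenCV has them; the pictures are not rectified), "origin" and "rotation" of the camera in the world; the wrist camera has in their place "tool_from_camera" (4x4, takes a point from camera to tool coordinates, whose origin is the TCP and whose axes are the tool frame's). Camera axes: x right, y down, z forward; pixel columns grow to the right and rows downward; lengths in m; the calibration is good to about 2 mm. A picture is of the moment at which its call begins: read the wrist's pose just before it.
- arm.sign_off(): hands the job in, once; it reports no verdict.
Trained networks look in the newest picture that a camera, given by its name, has taken for a name from the list of things; names that differ only in an ending like _2 or _b are one class to them, and where a whole thing is asked for, a point or a joint stands for the part that bears it (a point fixed in the world has none). Each returns a list of dicts, best first, with "p" (0 to 1); they miss things now and then, are a little off and sometimes report something else, mostly with a low value. They report only what shows in the picture. A call takes as long as a camera call. They do not tell look-alikes from the thing itself.
- search_frame(camera, target): "point" ([x, y, z] in m, in world coordinates, good to about 4 mm: the middle of the surface that is visible of it).
- pinpoint(camera, target): "point" ([x, y, z] in m, in world coordinates, good to about 4 mm: a listed point, or the origin of a listed thing).
The state is a dict: "clock": time; "joints": joint angles; "dq": joint speeds; "joint_efforts": joint torques, N m; "position": TCP position; "ee_rot": TCP orientation; "force": force on the tool from outside, world axes, zero at the start; "ft_torque": the same for the moment, N m; "width": opening from 0.0 (shut) to 1.0 (fully open).
Only numpy, scipy, OpenCV 4.12 (cv2) and the standard library are available. Lean on these libraries where they do the work, as an engineer would, in place of code of your own. Each camera call takes 0.05 s, during which the arm holds its last target. There are 200 camera calls.

TASK

The small wooden rail in the doweling jig has just been drilled: swing the jig's red cam lever fully open, draw the sliding jaw back by its knob until its lip is clear of the rail, and lift the rail out. Hold it up to the inspection camera with its drilled end facing the lens: 10 cm from the glass, centred on the lens and square to it, with the two holes side by side level. Finish still holding it there, motionless, without touching the camera or disturbing the things lying round the work.

Things in the scene. Friction and masses are not known exactly. Their poses are not given: they have to be found in the camera images.
- jig: Doweling jig fixed to the bench: plywood base, x -12 to 108, y -46 to 120 mm, 18 mm thick. Origin on the bench below the middle of the clamped rail, which lies along x. At +x a dark drill guide block with two steel bushes (x 61 to 89 mm, 62 mm high); at -y a dark fixed fence (x -6 to 60 mm, 46 mm high); at +y the sliding jaw and behind it the cam lever.
- rail: Workpiece: light wooden rail 120 (x) by 36 (y) by 22 mm (z), 50 to 110 g. Origin at the centre of its underside, +x to the end with two dowel holes. Clamped at first on the jig's 18 mm base, axes parallel to the jig's; the jaw's lip overlaps its top by 7.5 mm. Its plain half, x -60 to -12 mm, sticks out beyond the base, free above, below and beside: grip it there across the 36 mm.
- drilled_end (a point): Centre of the rail's drilled end face (two 8 mm holes, 18 mm apart along the rail's y), at (60, 0, 11) mm in the rail's frame; axes as the rail's: +x points out of the end face.
- cam_lever (a joint): Cam lever on an upright bolt at jig (28.5, 85) mm, swinging flat. About 0: locked, handle to the jig's -x, the cam's nose wedges the jaw. Grows as the handle swings clockwise seen from above, towards the jig's +y, the side away from the rail; 1.57 fully open, handle along +y (stop at 1.75). From 1.2 on the nose is clear of the jaw. Friction 0.06 N m; stays where it is left.
- lever_handle (a point): Middle of the lever's red handle, 86 mm from its bolt, 31 mm above the bench; the handle is 52 mm long, 19 mm wide, 23 mm high. Axes move with the lever, parallel to the jig's when it reads 0; the handle points from the bolt to its -x.
- jaw (a joint): Slide of the wooden jaw along the jig's +y, away from the rail: 0 clamped, 0.020 m fully back. Friction 1 to 2 N; it stays where it is left. From 0.011 on its lip is well clear of the rail. It cannot move back while the lever is locked.
- jaw_knob (a point): Round black knob upright on the jaw, 21 mm in diameter; this point is on its axis, 68 mm above the bench; the knob stands from 46 to 78 mm above the bench, thickest from 64 to 73 mm. The jaw's top is at 46 mm.
- camera_stand: Fixed inspection camera stand: dark steel foot 105 x 110 mm, upright column 16 mm thick, 410 mm high; on its -x side the grey camera (44 mm square) with a white ring light (58 mm across), tilted 20 degrees down. Origin on the bench on the column's axis. The height of the head differs from job to job.
- lens (a point): Centre of the lens's front glass, 228 to 290 mm above the bench. The camera looks along this frame's -x, 20 degrees below level; y is level. The rail is shown rightly when its axes are parallel to these, its +x along this +x, and drilled_end stands at (-100, 0, 0) mm in this frame.
- next_blank: Bystander: undrilled wooden blank, 40 x 150 x 20 mm, lying on the bench; origin at the centre of its underside.
- tape: Bystander: dark tape measure, 36 x 72 x 62 mm, standing on the bench; origin at the centre of its underside.
- dowel_jar: Bystander: clear jar with a red lid, 65 mm in diameter, 99 mm high; origin at the centre of its underside.
- clamp: Bystander: orange spring clamp lying flat, 67 x 117 x 22 mm; origin at the centre of its underside.
Mind the look-alikes: they are no part of the job. Leave any orange or purple look-alike of the rail alone.

How it is judged:
On the way, in this order (a step that is already met when the one before it is completed fails the run):
1. the cam lever is swung open while the rail still lies in the jig (value of joint cam_lever above 1.2 rad and distance of rail from where it was at the start of the episode below 0.015 m), for 0.1 s.
2. the jaw is drawn back with its lip clear of the rail, which still lies in the jig (value of joint jaw above 0.011 m and distance of rail from where it was at the start of the episode below 0.03 m), for 0.1 s.
3. the rail is lifted clear of the jig in the fingers (contact force between the fingers and rail above 2 N and contact force between rail and jig below 0.1 N and contact force between rail and camera_stand below 0.1 N and height (world z) of rail above 0.1 m), for 0.2 s.
At the end, for the whole second after the job is handed in: The fingers hold the rail still in the air, clear of jig and camera, drilled end to the lens: 82 to 118 mm from the glass, within 12 mm of the lens axis each way, long axis within 8 degrees of the lens axis, line of holes within 8 degrees of level; lever left open, jaw back (all of step 3 and x of drilled_end in the frame of lens between -0.118 and -0.082 m and y of drilled_end in the frame of lens between -0.012 and 0.012 m and z of drilled_end in the frame of lens between -0.012 and 0.012 m and x of rail in the frame of lens below -0.13 m and angle between the x axis of rail and the x axis of lens, either way round below 0.14 rad and angle between the y axis of rail and the y axis of lens, either way round below 0.14 rad and linear speed of rail below 0.02 m/s and angular speed of rail below 0.15 rad/s and value of joint cam_lever above 1.1 rad and value of joint jaw above 0.01 m); the arm keeps its last pose, push and grip.
It fails at once if the camera or its stand is pushed or touched hard (contact force between camera_stand and anything else above 3 N or distance of lens from where it was at the start of the episode above 0.006 m).
It fails at once if the undrilled blank is moved (distance of next_blank from where it was at the start of the episode above 0.03 m).
It fails at once if the tape measure is moved (distance of tape from where it was at the start of the episode above 0.03 m).
It fails at once if the jar is moved (distance of dowel_jar from where it was at the start of the episode above 0.03 m).
It fails at once if the spring clamp is moved (distance of clamp from where it was at the start of the episode above 0.03 m).
It also fails if it takes over 54 s, if anything falls off the work surface, if the arm or the gripper's body presses on something with over 40 N, if the wrist force passes 120 N, or if a joint passes its speed limit or range.

## Working session

There is one attempt and no reset: what is moved stays moved. The work goes in short steps, Python scripts to look and compute and a tool call to move; the robot and the scene stay as the last step left them, time stands still between calls to the robot, and variables do not carry over. Pictures are saved under pics/ and viewed, about 8 in all and at most 12, crops included, and the job is handed in when it is done.

Besides the shell and the picture viewer there is one more tool, called as a command line: name --pt "numbers of a row" for each row, then --argument value for the rest. arm_command: Moves the arm, as the interface text tells. Its arguments: {"type":"object","properties":{"motion":{"type":"array"},"newtons":{"type":"number"}},"required":["motion"]}

```bash
ls; mkdir -p pics
python3 - <<'E'
from cell import arm,get_image,search_frame,pinpoint
import cv2,numpy as np
print(arm.observe())
for c in ["side","top"]:
    im=get_image(c); cv2.imwrite(f"pics/{c}0.png",im["frame"][:,:,::-1]); print(c,im["origin"],np.round(im["rotation"],3).tolist(),im["K"].tolist(),im["distortion"])
    for t in ["jig","rail","drilled_end","lever_handle","jaw_knob","camera_stand","lens","next_blank","tape","dowel_jar","clamp"]:
        r=pinpoint(c,t); print(c,t,[(np.round(d["point"],3).tolist(),round(d["p"],2)) for d in r[:3]])
E
```

```text
pics
{'clock': 0.0, 'joints': array([-1.43358571,  0.43523598,  0.0249779 ,  1.57410277, -0.0115658 ,
        1.13403087, -0.07510754]), 'dq': array([ 1.65322637e-04, -1.17107149e-03, -1.17242984e-03, -4.07700186e-05,
       -7.90973055e-04, -2.16431499e-03, -4.91513495e-04]), 'joint_efforts': array([ 8.70818349e-04, -6.67853236e+01,  9.85439345e-01, -3.14458001e+01,
       -6.04481692e-02,  4.28103260e-02,  1.65922324e-04]), 'position': array([0.14843221, 0.60687265, 0.40393455]), 'ee_rot': array([-1.03182364,  1.31436556,  1.02991354]), 'force': array([-0.67684797, -0.09549175,  0.91510895]), 'ft_torque': array([ 0.01706876,  0.00710591, -0.0482188 ]), 'width': 1.0000648799089595}
side [ 0.20288442 -1.26637762  0.70665937] [-1.961, 0.263, -0.155] [[366.6596106872103, 0.0, 244.5010960220859], [0.0, 366.6596106872103, 192.12329668053724], [0.0, 0.0, 1.0]] [-0.07018865  0.          0.          0.          0.        ]
side jig [([0.616, -0.218, 0.002], 0.83), ([0.41, 0.387, 0.0], 0.23)]
side rail [([0.366, -0.141, -0.004], 0.57), ([0.62, -0.215, 0.018], 0.55), ([0.642, 0.009, 0.0], 0.4
[... 795 characters left out ...]
   0.        ]
top jig [([0.615, -0.219, -0.001], 0.65)]
top rail [([0.362, -0.142, -0.004], 0.76), ([0.62, -0.217, 0.018], 0.63), ([0.642, 0.004, -0.003], 0.59)]
top drilled_end [([0.624, 0.069, 0.01], 0.62), ([0.377, -0.076, 0.012], 0.54), ([0.599, -0.161, 0.03], 0.53)]
top lever_handle [([0.553, -0.303, 0.031], 0.6)]
top jaw_knob [([0.571, -0.199, 0.067], 0.61)]
top camera_stand [([0.661, 0.283, -0.002], 0.78), ([0.384, -0.366, 0.002], 0.28)]
top lens [([0.597, 0.247, 0.229], 0.54)]
top next_blank [([0.596, -0.468, 0.003], 0.85)]
top tape [([0.409, 0.389, -0.001], 0.56)]
top dowel_jar [([0.604, 0.475, 0.001], 0.84)]
top clamp [([0.6, 0.478, -0.002], 0.67), ([0.384, -0.368, -0.003], 0.49)]
```

Run:
```python
import cv2,numpy as np
a=cv2.imread("pics/side0.png");b=cv2.imread("pics/top0.png")
cv2.imwrite("pics/both.png",cv2.resize(np.vstack([a,b]),None,fx=.78,fy=.78))
```

```text
(no output)
```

View pics/side0.png

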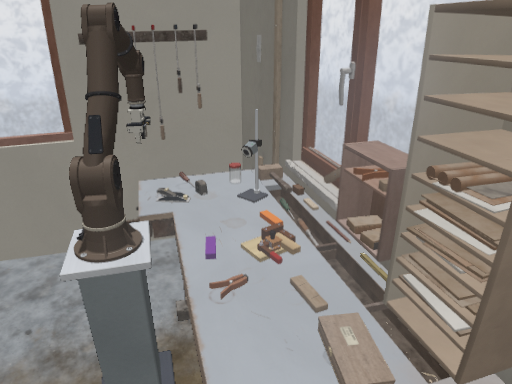

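View pics/top0.png

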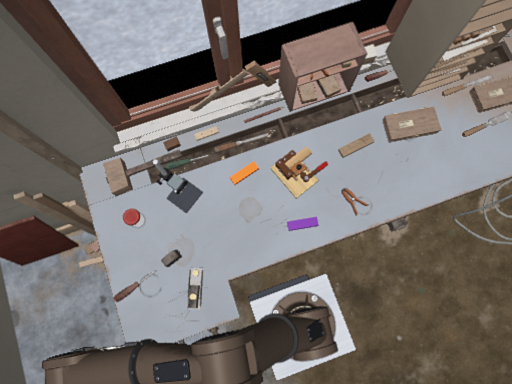

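```bash
cat > h.py <<'E'
import numpy as np, cv2
from scipy.spatial.transform import Rotation as Ro
from cell import arm,get_image,search_frame,pinpoint
def state():
    s=arm.observe(); return s,np.array(s["position"]),Ro.from_rotvec(s["ee_rot"])
def rdown(phi,tilt=0):  # tool x down, z at azimuth phi (deg); tilt about tool z afterwards
    z=np.array([np.cos(np.radians(phi)),np.sin(np.radians(phi)),0]);x=np.array([0,0,-1.]);y=np.cross(z,x)
    return Ro.from_matrix(np.c_[x,y,z])*Ro.from_euler('z',tilt,degrees=True)
def rows(p,R,pt,Rt,n,w):
    rv=(R.inv()*Rt).as_rotvec()
    for i in range(n):
        Ri=R*Ro.from_rotvec(rv*i/n); d=Ri.inv().apply((np.array(pt)-p)/n)*1000
        print([w]+np.round(d,1).tolist()+np.round(np.degrees(rv/n),2).tolist())
def show():
    s,p,R=state(); print("t",round(s["clock"],2),"p",p.round(4),"x",R.as_matrix()[:,0].round(3),"z",R.as_matrix()[:,2].round(3),"zaz",np.degrees(np.arctan2(*R.as_matrix()[1::-1,2])).round(1),"q",np.round(s["joints"],2),"F",np.round(s["force"],1),"w",round(s["width"]*91.8,1))
    return s,p,R
E
python3 - <<'E'
from h import *
s,p,R=show()
im=get_image("wrist"); print(np.round(im["tool_from_camera"],3))
for phi in (110,-70): 
    print(phi); rows(p,R,[0.54,-0.24,0.40],rdown(phi),19,91.8)
E
```

```text
t 1.2 p [0.1485 0.6071 0.4047] x [ 0. -0. -1.] z [ 0.238  0.971 -0.   ] zaz 76.3 q [-1.43  0.43  0.03  1.57 -0.01  1.13 -0.08] F [-0.3  0.9  0. ] w 91.8
[[ 0.002 -0.309  0.951  0.019]
 [ 0.001 -0.951 -0.309  0.085]
 [ 1.     0.001 -0.002  0.001]
 [ 0.     0.     0.     1.   ]]
110
[91.8, 0.3, -30.6, -38.4, -1.78, -0.0, 0.0]
[91.8, 0.3, -29.4, -39.3, -1.78, -0.0, 0.0]
[91.8, 0.3, -28.2, -40.2, -1.78, -0.0, 0.0]
[91.8, 0.3, -26.9, -41.1, -1.78, -0.0, 0.0]
[91.8, 0.3, -25.6, -41.9, -1.78, -0.0, 0.0]
[91.8, 0.3, -24.3, -42.7, -1.78, -0.0, 0.0]
[91.8, 0.3, -23.0, -43.4, -1.78, -0.0, 0.0]
[91.8, 0.3, -21.6, -44.1, -1.78, -0.0, 0.0]
[91.8, 0.2, -20.2, -44.7, -1.78, -0.0, 0.0]
[91.8, 0.2, -18.8, -45.4, -1.78, -0.0, 0.0]
[91.8, 0.2, -17.4, -45.9, -1.78, -0.0, 0.0]
[91.8, 0.2, -16.0, -46.4, -1.78, -0.0, 0.0]
[91.8, 0.2, -14.6, -46.9, -1.78, -0.0, 0.0]
[91.8, 0.2, -13.1, -47.3, -1.78, -0.0, 0.0]
[91.8, 0.2, -11.6, -47.7, -1.78, -0.0, 0.0]
[91.8, 0.2, -10.1, -48.1, -1.78, -0.0, 0.0]
[91.8, 0.2, -8.6, -48.3, -1.78, -0.0, 0.0]
[91.8, 0.2, -7.1, -48.6, -1.78, -0.0, 0.0]
[91.8, 0.2, -5.6, -48.8, -1.78, -0.0, 0.0]
-70
[91.8, 0.3, -30.6, -38.4, 7.7, 0.0, 0.0]
[91.8, 0.3, -35.5, -34.0, 7.7, 0.0, 0.0]
[91.8, 0.3, -39.7, -28.9, 7.7, 0.0, 0.0]
[91.8, 0.3, -43.2, -23.3, 7.7, 0.0, 0.0]
[91.8, 0.3, -46.0, -17.3, 7.7, 0.0, 0.0]
[91.8, 0.3, -47.9, -11.0, 7.7, 0.0, 0.0]
[91.8, 0.3, -48.9, -4.5, 7.7, 0.0, 0.0]
[91.8, 0.3, -49.1, 2.1, 7.7, 0.0, 0.0]
[91.8, 0.3, -48.3, 8.6, 7.7, 0.0, 0.0]
[91.8, 0.3, -46.8, 15.0, 7.7, 0.0, 0.0]
[91.8, 0.3, -44.3, 21.2, 7.7, 0.0, 0.0]
[91.8, 0.3, -41.1, 26.9, 7.7, 0.0, 0.0]
[91.8, 0.3, -37.1, 32.2, 7.7, 0.0, 0.0]
[91.8, 0.2, -32.5, 36.9, 7.7, 0.0, 0.0]
[91.8, 0.2, -27.2, 40.9, 7.7, 0.0, 0.0]
[91.8, 0.2, -21.5, 44.2, 7.7, 0.0, 0.0]
[91.8, 0.2, -15.4, 46.6, 7.7, 0.0, 0.0]
[91.8, 0.2, -9.0, 48.3, 7.7, 0.0, 0.0]
[91.8, 0.2, -2.5, 49.1, 7.7, 0.0, 0.0]
```

arm_command --pt "40 0 -30.6 -38.4 -1.8 0 0" --pt "40 0 -29.4 -39.3 -1.8 0 0" --pt "40 0 -28.2 -40.2 -1.8 0 0" --pt "40 0 -26.9 -41.1 -1.8 0 0" --pt "40 0 -25.6 -41.9 -1.8 0 0"

```text
clock: 1.88
position: [0.2523, 0.3828, 0.4049]
ee_rot: [-1.148, 1.246, 1.149]
force: [0.1, 0.1, 0.6]
width: 0.505
```

arm_command --pt "40 0 -24.3 -42.7 -1.8 0 0" --pt "40 0 -23 -43.4 -1.8 0 0" --pt "40 0 -21.6 -44.1 -1.8 0 0" --pt "40 0 -20.2 -44.7 -1.8 0 0" --pt "40 0 -18.8 -45.4 -1.8 0 0"

```text
clock: 2.5
position: [0.3557, 0.1602, 0.4051]
ee_rot: [-1.264, 1.171, 1.264]
force: [1.2, 0.1, -0.2]
width: 0.437
```

arm_command --pt "40 0 -17.4 -45.9 -1.8 0 0" --pt "40 0 -16 -46.4 -1.8 0 0" --pt "40 0 -14.6 -46.9 -1.8 0 0" --pt "40 0 -13.1 -47.3 -1.8 0 0" --pt "40 0 -11.6 -47.7 -1.8 0 0"

```text
clock: 3.12
position: [0.4599, -0.062, 0.405]
ee_rot: [-1.379, 1.089, 1.378]
force: [1.4, 0.5, -0.3]
width: 0.438
```

arm_command --pt "40 0 -10.1 -48.1 -1.8 0 0" --pt "40 0 -8.6 -48.3 -1.8 0 0" --pt "40 0 -7.1 -48.6 -1.8 0 0" --pt "0 0 -5.6 -48.8 -1.8 0 0"

```text
clock: 3.62
position: [0.5436, -0.2397, 0.4047]
ee_rot: [-1.468, 1.017, 1.468]
force: [0.9, -0.8, 0.7]
width: 0.37
```

Run:
```python
from h import *
s,p,R=show()
im=get_image("wrist"); cv2.imwrite("pics/w1.png",im["frame"][:,:,::-1])
for t in ["jig","rail","drilled_end","lever_handle","jaw_knob"]:
    r=pinpoint("wrist",t); print(t,[(np.round(d["point"],4).tolist(),round(d["p"],2)) for d in r[:3]])
T=np.array(im["tool_from_camera"])
d=im["range_z"]; v,u=np.mgrid[:384,:512]; n=cv2.undistortPoints(np.c_[u.ravel(),v.ravel()].astype(np.float32)[:,None],im["K"],im["distortion"])[:,0]
P=np.c_[n*d.reshape(-1,1),d.ravel()]; W=R.apply(P@T[:3,:3].T+T[:3,3])+p; ok=d.ravel()>0
np.savez("w1.npz",W=W,ok=ok,f=im["frame"])
```

```text
t 3.62 p [ 0.5436 -0.2397  0.4047] x [ 0.  0. -1.] z [-0.351  0.936  0.   ] zaz 110.6 q [-0.07  0.41  0.56  1.68 -0.24  1.11  2.49] F [ 0.9 -0.8  0.7] w 34.0
jig [([0.621, -0.2207, -0.0013], 0.94)]
rail [([0.6191, -0.2177, 0.0206], 0.89), ([0.3641, -0.1443, 0.0006], 0.56)]
drilled_end [([0.5976, -0.1595, 0.032], 0.97), ([0.3743, -0.0804, 0.0149], 0.89), ([0.6257, 0.0648, 0.0083], 0.5)]
lever_handle [([0.556, -0.3021, 0.031], 0.75)]
jaw_knob [([0.5783, -0.2044, 0.0647], 0.68)]
```

View pics/w1.png

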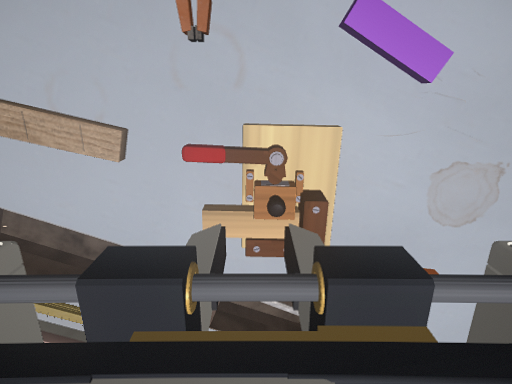

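Run:
```python
from h import *
D=np.load("w1.npz");W=D["W"];ok=D["ok"];f=D["f"].reshape(-1,3).astype(int)
c=np.array([.62,-.217]);near=ok&(np.linalg.norm(W[:,:2]-c,axis=1)<.2)
v,u=np.divmod(np.arange(len(W)),512)
near&=~((v>230)&(u>190)&(u<330)) & (v<262)
red=near&(f[:,0]>110)&(f[:,1]<60)&(f[:,2]<70)
print("red",red.sum(),np.percentile(W[red],[2,50,98],axis=0).round(4))
q=(W[red][:,:2]).astype(np.float32); print(cv2.minAreaRect(q[W[red][:,2]>.036]))
base=near&(abs(W[:,2]-.018)<.004); print("base",base.sum(),cv2.minAreaRect(W[base][:,:2].astype(np.float32)), np.median(W[base][:,2]))
for (uu,vv) in [(276,206),(277,157),(225,212),(220,222),(265,250),(313,210),(205,153),(270,135),(335,135)]:
    k=vv*512+uu; print((uu,vv),W[k].round(4),f[k])
e=u[None] # base top edge line v~126, u 250..335
edge=[]
for uu in range(250,336,5):
    col=np.where((u==uu)&(v<160)&base)[0]
    if len(col): edge.append(W[col[0]][:2])
edge=np.array(edge);vx,vy,x0,y0=cv2.fitLine(edge.astype(np.float32),cv2.DIST_HUBER,0,.01,.01).ravel();print("edge yaw",np.degrees(np.arctan2(vy,vx)),x0,y0)
```

```text
red 47 [[ 0.5396 -0.3224  0.0377]
 [ 0.5542 -0.2985  0.0408]
 [ 0.5652 -0.2766  0.0431]]
((0.5530580878257751, -0.2995408773422241), (0.017449520528316498, 0.046676669269800186), 18.13997459411621)
base 5424 ((0.5839112401008606, -0.26932206749916077), (0.14416873455047607, 0.29150012135505676), 19.0947265625) 0.018390205310431618
(276, 206) [ 0.57   -0.2042  0.0782] [76 70 68]
(277, 157) [ 0.5251 -0.2187  0.0459] [169 166 175]
(225, 212) [ 0.6128 -0.2519  0.0395] [182 152 118]
(220, 222) [ 0.6277 -0.2534  0.0394] [204 170 129]
(265, 250) [ 0.6408 -0.1885  0.0468] [108  76  58]
(313, 210) [ 0.5649 -0.1596  0.0629] [154 149 159]
(205, 153) [ 0.55   -0.297   0.0441] [172  66  67]
(270, 135) [ 0.5079 -0.2327  0.0192] [232 211 158]
(335, 135) [ 0.4807 -0.1593  0.0178] [209 182 140]
edge yaw -70.61022 0.48729676 -0.20913108
```

arm_command --pt "0 10 -12 -31 1.1 0 0" --pt "0 45 -11 -31 0 0 0" --pt "0 50 0 0 0 0 0" --pt "0 50 0 0 0 0 0" --pt "0 30 0 0 0 0 0"

```text
clock: 4.55
position: [0.5852, -0.2865, 0.2174]
ee_rot: [-1.452, 1.028, 1.458]
force: [-0.1, -0.1, 0.1]
width: 0.0
```

Run:
```python
from h import *
s,p,R=show()
im=get_image("wrist"); cv2.imwrite("pics/w2.png",im["frame"][:,:,::-1])
b=np.array([.525,-.2187])
def c(th,off=.020,r=.088):
    a=np.radians(289.4-th);t=np.radians(199.4-th)
    return b+r*np.array([np.cos(a),np.sin(a)])-off*np.array([np.cos(t),np.sin(t)])
pc=p.copy();Rc=R
for i,th in enumerate(range(0,91,9)):
    pt=np.r_[c(th),0.202]; Rt=rdown(109.4-th)
    print(th,pt.round(4),end=" ");rows(pc,Rc,pt,Rt,1,0); pc,Rc=pt,Rt
```

```text
t 4.55 p [ 0.5852 -0.2865  0.2174] x [-0.002  0.002 -1.   ] z [-0.333  0.943  0.003] zaz 109.5 q [ 0.08  0.71  0.46  1.71 -0.4   0.82  2.63] F [-0.1 -0.1  0.1] w 0.0
0 [ 0.5731 -0.2951  0.202 ] [0, 15.4, 14.3, -4.1, 0.06, 0.16, -0.08]
9 [ 0.5606 -0.3016  0.202 ] [0, 0.0, 14.0, -2.0, 9.0, 0.0, 0.0]
18 [ 0.5471 -0.3062  0.202 ] [0, 0.0, 14.0, -2.0, 9.0, 0.0, 0.0]
27 [ 0.5332 -0.3086  0.202 ] [0, 0.0, 14.0, -2.0, 9.0, -0.0, -0.0]
36 [ 0.519  -0.3087  0.202 ] [0, 0.0, 14.0, -2.0, 9.0, 0.0, 0.0]
45 [ 0.505  -0.3067  0.202 ] [0, 0.0, 14.0, -2.0, 9.0, 0.0, 0.0]
54 [ 0.4915 -0.3025  0.202 ] [0, 0.0, 14.0, -2.0, 9.0, -0.0, -0.0]
63 [ 0.4788 -0.2962  0.202 ] [0, -0.0, 14.0, -2.0, 9.0, 0.0, 0.0]
72 [ 0.4672 -0.288   0.202 ] [0, 0.0, 14.0, -2.0, 9.0, 0.0, 0.0]
81 [ 0.4571 -0.2781  0.202 ] [0, 0.0, 14.0, -2.0, 9.0, 0.0, 0.0]
90 [ 0.4486 -0.2668  0.202 ] [0, 0.0, 14.0, -2.0, 9.0, 0.0, 0.0]
```

View pics/w2.png

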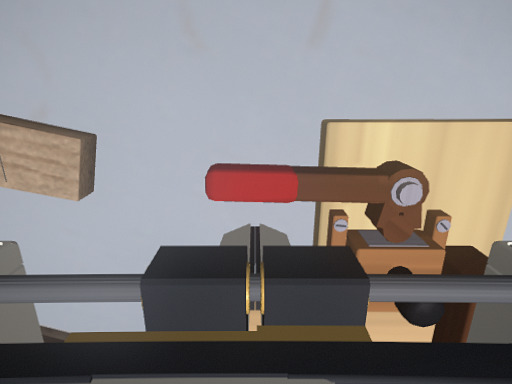

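arm_command --pt "0 15 0 -4 0 0 0" --pt "0 0 14 0 0 0 0" --pt "0 0 14 -2 9 0 0" --pt "0 0 14 -2 9 0 0" --pt "0 0 14 -2 9 0 0"

```text
clock: 5.22
position: [0.5332, -0.3113, 0.2066]
ee_rot: [-1.108, 1.27, 1.104]
force: [1.8, 0.7, -1.3]
width: 0.007
```

arm_command --pt "0 0 14 -2 9 0 0" --pt "0 0 14 -2 9 0 0" --pt "0 0 14 -2 9 0 0" --pt "0 0 14 -2 9 0 0" --pt "0 0 14 -2 9 0 0"

```text
clock: 5.85
position: [0.4673, -0.2905, 0.2065]
ee_rot: [-0.507, 1.508, 0.504]
force: [0.4, -0.6, -0.0]
width: 0.007
```

arm_command --pt "0 0 14 -2 9 0 0" --pt "0 0 14 -2 9 0 0" --pt "0 0 0 0 0 0 0"

```text
clock: 6.22
position: [0.449, -0.2682, 0.2057]
ee_rot: [-0.265, 1.553, 0.266]
force: [0.7, 0.4, 0.1]
width: 0.004
```

Run:
```python
from h import *
s,p,R=show()
for c in ("wrist","top"):
  im=get_image(c); cv2.imwrite(f"pics/{c}3.png",im["frame"][:,:,::-1])
  for t in ["lever_handle","jaw_knob","rail"]:
    r=pinpoint(c,t); print(c,t,[(np.round(d["point"],4).tolist(),round(d["p"],2)) for d in r[:2]])
```

```text
t 6.22 p [ 0.449  -0.2682  0.2057] x [ 0.001  0.001 -1.   ] z [0.943 0.332 0.001] zaz 19.4 q [-0.15  0.69  0.86  2.07 -0.79  0.75  1.55] F [0.7 0.4 0.1] w 0.4
wrist lever_handle [([0.4474, -0.2473, 0.0288], 0.58)]
wrist jaw_knob []
wrist rail []
top lever_handle []
top jaw_knob [([0.6623, 0.285, -0.0037], 0.58), ([0.5725, -0.2005, 0.0666], 0.43)]
top rail [([0.6191, -0.2184, 0.0174], 0.81), ([0.6429, 0.0047, -0.0012], 0.58)]
```

View pics/wrist3.png

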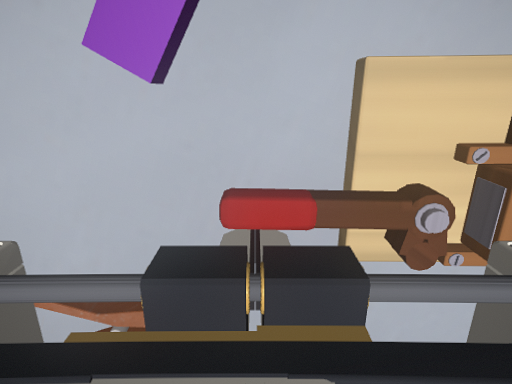

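arm_command --pt "0 0 -6 0 0 0 0" --pt "45 -45 0 0 0 0 0" --pt "45 -45 0 36 0 0 0" --pt "45 0 13 50 0 0 0" --pt "45 0 14 50 0 0 0"

```text
clock: 7.25
position: [0.5724, -0.2033, 0.2956]
ee_rot: [-0.265, 1.553, 0.264]
force: [0.4, -0.6, -0.1]
width: 0.39
```

Run:
```python
from h import *
s,p,R=show()
im=get_image("wrist"); cv2.imwrite("pics/w4.png",im["frame"][:,:,::-1])
for t in ["jaw_knob","rail","drilled_end","lever_handle"]:
    r=pinpoint("wrist",t); print(t,[(np.round(d["point"],4).tolist(),round(d["p"],2)) for d in r[:2]])
rows(p,R,[.571,-.203,.231],rdown(19.4),1,45)
```

```text
t 7.25 p [ 0.5724 -0.2033  0.2956] x [ 0.002 -0.    -1.   ] z [0.944 0.331 0.001] zaz 19.3 q [-0.36  0.7   0.99  1.79 -0.68  1.03  1.22] F [ 0.4 -0.6 -0.1] w 35.8
jaw_knob [([0.5784, -0.2066, 0.0643], 0.97)]
rail [([0.3637, -0.1415, 0.0011], 0.56)]
drilled_end [([0.597, -0.1576, 0.0346], 0.8), ([0.6166, -0.2195, -0.0007], 0.53)]
lever_handle [([0.4479, -0.2458, 0.026], 0.67)]
[45, 64.6, 0.8, -1.4, -0.06, 0.08, 0.06]
```

View pics/w4.png

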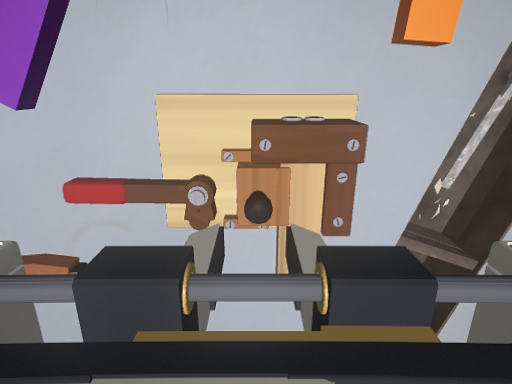

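arm_command --pt "45 35 0 0 0 0 0" --pt "45 29 0 1 0 0 0" --pt "0 0 0 0 0 0 0" --pt "0 0 0 0 0 0 0" --pt "0 0 0 0 0 0 0" --newtons 15

```text
clock: 8.12
position: [0.5722, -0.204, 0.2322]
ee_rot: [-0.266, 1.552, 0.264]
force: [-0.2, -1.7, 1.6]
width: 0.216
```

arm_command --pt "0 0 0 -4 0 0 0" --pt "0 0 0 -5 0 0 0" --pt "0 0 0 -5 0 0 0" --pt "0 0 0 -3 0 0 0" --pt "0 0 0 0 0 0 0"

```text
clock: 8.75
position: [0.5567, -0.2093, 0.232]
ee_rot: [-0.266, 1.551, 0.264]
force: [5.0, -1.0, 4.6]
width: 0.219
```

arm_command --pt "45 0 0 0 0 0 0" --pt "45 0 0 0 0 0 0" --pt "60 -40 0 0 0 0 0" --pt "60 -35 -25 20 0 0 0" --pt "60 0 -40 37 0 0 0"

```text
clock: 9.38
position: [0.6315, -0.2518, 0.3087]
ee_rot: [-0.265, 1.552, 0.264]
force: [0.5, -0.4, 0.4]
width: 0.648
```

Run:
```python
from h import *
s,p,R=show()
im=get_image("wrist"); cv2.imwrite("pics/w5.png",im["frame"][:,:,::-1])
for c in ("wrist","top","side"):
  if c!="wrist": get_image(c)
  for t in ["jaw_knob","rail","drilled_end","lens","camera_stand"]:
    r=pinpoint(c,t); print(c,t,[(np.round(d["point"],4).tolist(),round(d["p"],2)) for d in r[:2]])
```

```text
t 9.38 p [ 0.6315 -0.2518  0.3087] x [ 0.003 -0.    -1.   ] z [0.944 0.331 0.002] zaz 19.3 q [-0.24  0.78  0.96  1.59 -0.69  1.14  1.21] F [ 0.5 -0.4  0.4] w 59.4
wrist jaw_knob [([0.5587, -0.2103, 0.0629], 0.74)]
wrist rail [([0.6192, -0.2179, 0.0227], 0.69)]
wrist drilled_end [([0.6003, -0.1587, 0.0312], 0.93)]
wrist lens []
wrist camera_stand [([0.5579, -0.2071, 0.0617], 0.18)]
top jaw_knob [([0.5572, -0.2075, 0.0669], 0.5), ([0.3847, -0.3671, -0.0019], 0.26)]
top rail [([0.6424, 0.0038, -0.0014], 0.68), ([0.3658, -0.1482, -0.0019], 0.53)]
top drilled_end [([0.6004, 0.476, -0.004], 0.66), ([0.6221, 0.0657, 0.0139], 0.56)]
top lens [([0.5981, 0.2469, 0.2283], 0.82)]
top camera_stand [([0.6618, 0.2804, -0.0025], 0.98)]
side jaw_knob [([0.5554, -0.2078, 0.0682], 0.63)]
side rail [([0.3641, -0.1414, -0.0026], 0.63), ([0.6408, 0.0117, 0.0047], 0.61)]
side drilled_end [([0.3712, -0.0842, 0.0093], 0.66), ([0.5994, 0.4732, 0.0006], 0.6)]
side lens [([0.5972, 0.2404, 0.2301], 0.76)]
side camera_stand [([0.6613, 0.2902, 0.0003], 0.57)]
```

View pics/w5.png

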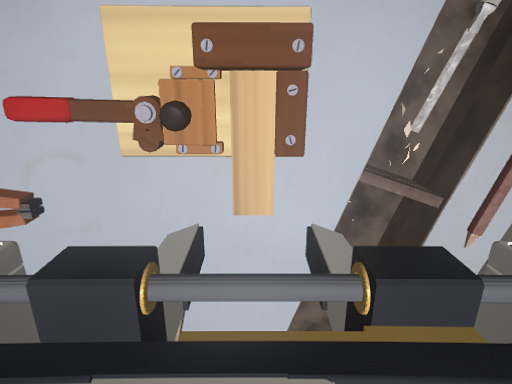

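arm_command --pt "60 50 0 0 0 0 0" --pt "60 50 0 0 0 0 0" --pt "60 19 0 0 0 0 0" --pt "0 0 0 0 0 0 0" --pt "0 0 0 0 0 0 0" --newtons 35

```text
clock: 10.9
position: [0.6318, -0.2521, 0.1888]
ee_rot: [-0.266, 1.552, 0.263]
force: [0.4, 0.2, -0.5]
width: 0.486
```

arm_command --pt "0 0 0 0 0 0 0" --pt "0 -25 0 0 0 0 0" --pt "0 -35 0 0 0 0 0" --pt "0 -45 0 0 0 0 0" --pt "0 -45 0 0 0 0 0"

```text
clock: 11.52
position: [0.631, -0.2512, 0.3397]
ee_rot: [-0.265, 1.553, 0.265]
force: [1.1, -0.5, -0.7]
width: 0.391
```

Run:
```python
from h import *
show()
```

```text
t 11.53 p [ 0.631  -0.2512  0.3397] x [ 0.001  0.    -1.   ] z [0.943 0.331 0.001] zaz 19.4 q [-0.25  0.75  0.98  1.56 -0.66  1.19  1.19] F [ 1.1 -0.5 -0.7] w 35.9
```

```bash
cat >> h.py <<'E'
def cloud(im,p=None,R=None):
    d=im["range_z"]; v,u=np.mgrid[:384,:512]; n=cv2.undistortPoints(np.c_[u.ravel(),v.ravel()].astype(np.float32)[:,None],im["K"],im["distortion"])[:,0]
    P=np.c_[n*d.reshape(-1,1),d.ravel()]
    if p is None: W=Ro.from_rotvec(im["rotation"]).apply(P)+im["origin"]
    else: T=np.array(im["tool_from_camera"]); W=R.apply(P@T[:3,:3].T+T[:3,3])+p
    return W,d.ravel()>0,im["frame"].reshape(-1,3).astype(int)
E
python3 - <<'E'
from h import *
for c in ("top","side"):
    im=get_image(c); W,ok,f=cloud(im)
    near=ok&(np.linalg.norm(W[:,:2]-[.66,.284],axis=1)<.11)
    dark=near&(f.sum(1)<240)&(W[:,2]<.03)&(W[:,2]>-.01)
    q=W[dark][:,:2].astype(np.float32); print(c,"foot",dark.sum(),cv2.minAreaRect(q),np.median(W[dark],axis=0).round(4))
    head=ok&(np.linalg.norm(W[:,:2]-[.61,.25],axis=1)<.06)&(W[:,2]>.19)&(W[:,2]<.32)
    col=ok&(np.linalg.norm(W[:,:2]-[.661,.284],axis=1)<.03)&(W[:,2]>.34)
    print("head",head.sum(),W[head].mean(0).round(4),"col",col.sum(),W[col].mean(0).round(4),W[col][:,2].max() if col.any() else 0)
    v,u=np.divmod(np.where(dark)[0],512); print(u.min(),u.max(),v.min(),v.max())
    x0,y0=max(u.min()-40,0),max(v.min()-70,0); cv2.imwrite(f"pics/{c}_st.png",cv2.resize(im["frame"][y0:v.max()+15,x0:u.max()+30,::-1],None,fx=4,fy=4,interpolation=cv2.INTER_CUBIC)); print("crop",x0,y0)
a=cv2.imread("pics/top_st.png");b=cv2.imread("pics/side_st.png");h=max(a.shape[0],b.shape[0])
a=cv2.copyMakeBorder(a,0,h-a.shape[0],0,0,0);b=cv2.copyMakeBorder(b,0,h-b.shape[0],0,0,0);o=np.hstack([a,b]);k=min(800/o.shape[1],600/h,1);cv2.imwrite("pics/st.png",cv2.resize(o,None,fx=k,fy=k));print(k,a.shape)
E
```

```text
top foot 59 ((0.635357677936554, 0.26619356870651245), (0.09639594703912735, 0.10248702764511108), 31.65583038330078) [0.6226 0.2614 0.0151]
head 297 [0.6271 0.2622 0.2645] col 55 [0.659  0.2835 0.3861] 0.41663691823692073
168 201 180 211
crop 128 110
side foot 1 ((0.6187282800674438, 0.19319017231464386), (0.0, 0.0), 0.0) [0.6187 0.1932 0.013 ]
head 260 [0.6276 0.2517 0.2497] col 51 [0.6582 0.2768 0.3772] 0.41142076679337175
253 253 201 201
crop 213 131
1 (464, 412, 3)
```

View pics/st.png

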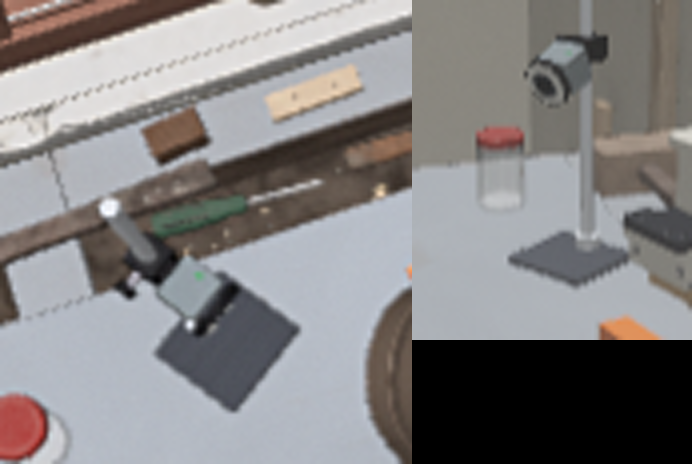

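Run:
```python
from h import *
for c,box in (("top",(163,178,206,214)),("side",(235,186,273,206))):
    im=get_image(c); f=im["frame"].astype(int); x0,y0,x1,y1=box
    m=np.zeros(f.shape[:2],np.uint8); s=f.sum(2); m[y0:y1,x0:x1]=((s<330)&(abs(f[:,:,0]-f[:,:,2])<45))[y0:y1,x0:x1]
    n,l,st,ce=cv2.connectedComponentsWithStats(m); k=1+np.argmax(st[1:,4]); v,u=np.where(l==k)
    nn=cv2.undistortPoints(np.c_[u,v].astype(np.float32)[:,None],im["K"],im["distortion"])[:,0]
    r=Ro.from_rotvec(im["rotation"]).apply(np.c_[nn,np.ones(len(nn))]); o=np.array(im["origin"]); 
    W=o+r*((0.012-o[2])/r[:,2])[:,None]; W=W[:,:2].astype(np.float32)
    print(c,len(u),cv2.minAreaRect(W))
    # front edge (-x side): extreme along stand axis per lateral bin
    for yaw in (28,30,32,34,36,38):
        a=np.radians(yaw);X=W@[np.cos(a),np.sin(a)];Y=W@[-np.sin(a),np.cos(a)]
        b=np.digitize(Y,np.linspace(np.percentile(Y,8),np.percentile(Y,92),9)); e=np.array([(Y[b==i].mean(),np.sort(X[b==i])[:2].mean()) for i in range(1,9)])
        b2=np.digitize(X,np.linspace(np.percentile(X,10),np.percentile(X,70),7)); e2=np.array([(X[b2==i].mean(),np.sort(Y[b2==i])[:2].mean(),np.sort(Y[b2==i])[-2:].mean()) for i in range(1,7)])
        print(yaw,"front slope",np.degrees(-np.polyfit(e[:,0],e[:,1],1)[0]).round(1),"sides",np.degrees(np.polyfit(e2[:,0],e2[:,1],1)[0]).round(1),np.degrees(np.polyfit(e2[:,0],e2[:,2],1)[0]).round(1),"lateral mid",((e2[:,1]+e2[:,2])/2).mean().round(4),"lens lat",(np.array([.598,.244])@[-np.sin(a),np.cos(a)]).round(4))
```

```text
top 613 ((0.6374876499176025, 0.26725640892982483), (0.10422248393297195, 0.10601848363876343), 33.708526611328125)
28 front slope 5.6 sides 6.7 4.5 lateral mid -0.0644 lens lat -0.0653
30 front slope 3.6 sides 4.8 4.1 lateral mid -0.0881 lens lat -0.0877
32 front slope 2.0 sides 0.1 0.2 lateral mid -0.1114 lens lat -0.11
34 front slope -0.0 sides -1.0 -0.6 lateral mid -0.1348 lens lat -0.1321
36 front slope -2.2 sides -2.9 -2.1 lateral mid -0.1578 lens lat -0.1541
38 front slope -3.7 sides -3.8 -5.0 lateral mid -0.1807 lens lat -0.1759
side 202 ((0.6346713304519653, 0.2610960602760315), (0.10528859496116638, 0.11331554502248764), 33.79395294189453)
28 front slope 4.7 sides 5.6 10.5 lateral mid -0.0707 lens lat -0.0653
30 front slope 2.7 sides 6.6 8.3 lateral mid -0.0937 lens lat -0.0877
32 front slope 0.3 sides 6.8 0.8 lateral mid -0.117 lens lat -0.11
34 front slope -1.5 sides -0.1 -1.7 lateral mid -0.14 lens lat -0.1321
36 front slope -3.2 sides -0.7 -1.0 lateral mid -0.1631 lens lat -0.1541
38 front slope -6.3 sides -9.0 -4.9 lateral mid -0.1853 lens lat -0.1759
```

```bash
cat >> h.py <<'E'
LENS=np.array([.5985,.2435,.229]); YAW=np.radians(33.3); c2,s2=np.cos(np.radians(20)),np.sin(np.radians(20))
XL=np.array([c2*np.cos(YAW),c2*np.sin(YAW),s2]); ZT=np.array([np.sin(YAW),-np.cos(YAW),0])
RT=Ro.from_matrix(np.c_[np.cross(XL,ZT),XL,ZT]); TD=np.array([.160,.097,0])
def target(back): return LENS-XL*(.1+back)-RT.apply(TD)
E
python3 - <<'E'
from h import *
s,p,R=show(); print(target(0).round(4),target(.07).round(4))
rows(p,R,target(.07)+[0,0,.04],RT,14,0)
E
```

```text
t 11.72 p [ 0.6312 -0.2514  0.3386] x [ 0.003 -0.    -1.   ] z [0.943 0.332 0.003] zaz 19.4 q [-0.25  0.75  0.98  1.56 -0.66  1.19  1.19] F [ 0.6  0.2 -1.4] w 35.9
[0.398  0.1118 0.312 ] [0.3431 0.0757 0.288 ]
[0, 0.7, 28.9, -11.7, 5.38, -0.94, 1.21]
[0, 1.1, 27.6, -14.3, 5.38, -0.94, 1.21]
[0, 1.4, 26.1, -16.9, 5.38, -0.94, 1.21]
[0, 1.6, 24.4, -19.3, 5.38, -0.94, 1.21]
[0, 1.8, 22.5, -21.5, 5.38, -0.94, 1.21]
[0, 1.9, 20.3, -23.5, 5.38, -0.94, 1.21]
[0, 1.9, 18.0, -25.4, 5.38, -0.94, 1.21]
[0, 1.8, 15.5, -27.0, 5.38, -0.94, 1.21]
[0, 1.6, 12.8, -28.3, 5.38, -0.94, 1.21]
[0, 1.4, 10.1, -29.4, 5.38, -0.94, 1.21]
[0, 1.1, 7.3, -30.3, 5.38, -0.94, 1.21]
[0, 0.7, 4.4, -30.8, 5.38, -0.94, 1.21]
[0, 0.3, 1.4, -31.1, 5.38, -0.94, 1.21]
[0, -0.2, -1.5, -31.1, 5.38, -0.94, 1.21]
```

Run:
```python
from h import *
s,p,R=show()
rows(p,R,target(.03)+[0,0,.01],RT,12,0)
```

```text
t 11.72 p [ 0.6312 -0.2514  0.3386] x [ 0.003 -0.    -1.   ] z [0.943 0.332 0.003] zaz 19.4 q [-0.25  0.75  0.98  1.56 -0.66  1.19  1.19] F [ 0.6  0.2 -1.4] w 35.9
[0, 2.2, 34.4, -10.6, 6.27, -1.09, 1.41]
[0, 2.8, 33.0, -14.3, 6.27, -1.09, 1.41]
[0, 3.3, 31.2, -17.9, 6.27, -1.09, 1.41]
[0, 3.6, 28.9, -21.3, 6.27, -1.09, 1.41]
[0, 3.9, 26.3, -24.4, 6.27, -1.09, 1.41]
[0, 4.0, 23.4, -27.2, 6.27, -1.09, 1.41]
[0, 4.0, 20.2, -29.6, 6.27, -1.09, 1.41]
[0, 3.9, 16.8, -31.7, 6.27, -1.09, 1.41]
[0, 3.6, 13.1, -33.4, 6.27, -1.09, 1.41]
[0, 3.2, 9.3, -34.7, 6.27, -1.09, 1.41]
[0, 2.7, 5.3, -35.6, 6.27, -1.09, 1.41]
[0, 2.1, 1.4, -36.0, 6.27, -1.09, 1.41]
```

arm_command --pt "0 2 34.4 -10.6 6.3 -1.1 1.4" --pt "0 2.8 33 -14.3 6.3 -1.1 1.4" --pt "0 3.3 31.2 -17.9 6.3 -1.1 1.4" --pt "0 3.6 28.9 -21.3 6.3 -1.1 1.4" --pt "0 3.9 26.3 -24.4 6.3 -1.1 1.4"

```text
clock: 12.35
position: [0.5231, -0.1051, 0.3249]
ee_rot: [0.274, 1.49, -0.062]
force: [-0.0, 0.3, -0.5]
width: 0.389
```

Run:
```python
from h import *
s,p,R=show()
rows(p,R,target(.03)+[0,0,.01],RT,7,0)
```

```text
t 12.35 p [ 0.5231 -0.1051  0.3249] x [ 0.086  0.127 -0.988] z [ 0.974 -0.219  0.056] zaz -12.7 q [-0.63  0.59  1.16  1.98 -0.82  1.05  0.71] F [-0.   0.3 -0.5] w 35.7
[0, 3.7, 23.1, -27.1, 6.22, -1.11, 1.42]
[0, 3.7, 20.0, -29.5, 6.22, -1.11, 1.42]
[0, 3.6, 16.6, -31.5, 6.22, -1.11, 1.42]
[0, 3.3, 13.0, -33.2, 6.22, -1.11, 1.42]
[0, 2.9, 9.2, -34.5, 6.22, -1.11, 1.42]
[0, 2.4, 5.4, -35.3, 6.22, -1.11, 1.42]
[0, 1.8, 1.4, -35.7, 6.22, -1.11, 1.42]
```

arm_command --pt "0 3.7 23.1 -27.1 6.2 -1.1 1.4" --pt "0 3.7 20 -29.5 6.2 -1.1 1.4" --pt "0 3.6 16.6 -31.5 6.2 -1.1 1.4"

```text
clock: 12.72
position: [0.459, -0.0191, 0.319]
ee_rot: [0.583, 1.408, -0.253]
force: [0.2, 0.9, 0.2]
width: 0.391
```

Run:
```python
from h import *
s,p,R=show()
rows(p,R,target(.03)+[0,0,.01],RT,4,0)
```

```text
t 12.72 p [ 0.459  -0.0191  0.319 ] x [ 0.165  0.172 -0.971] z [ 0.851 -0.523  0.052] zaz -31.6 q [-0.92  0.47  1.27  2.2  -0.9   0.9   0.37] F [0.2 0.9 0.2] w 35.9
[0, 3.3, 13.1, -33.2, 6.23, -1.11, 1.45]
[0, 2.9, 9.4, -34.4, 6.23, -1.11, 1.45]
[0, 2.4, 5.5, -35.3, 6.23, -1.11, 1.45]
[0, 1.8, 1.6, -35.7, 6.23, -1.11, 1.45]
```

arm_command --pt "0 3.3 13.1 -33.2 6.2 -1.1 1.4" --pt "0 2.9 9.4 -34.4 6.2 -1.1 1.4"

```text
clock: 12.98
position: [0.4164, 0.0383, 0.3152]
ee_rot: [0.785, 1.337, -0.379]
force: [0.2, 0.5, -1.4]
width: 0.384
```

Run:
```python
from h import *
s,p,R=show()
rows(p,R,target(.02),RT,3,0)
```

```text
t 12.97 p [0.4164 0.0383 0.3152] x [ 0.223  0.185 -0.957] z [ 0.718 -0.696  0.033] zaz -44.1 q [-1.16  0.34  1.3   2.32 -0.9   0.71  0.02] F [ 0.2  0.5 -1.4] w 35.3
[0, 4.6, 6.2, -22.9, 4.18, -0.73, 1.0]
[0, 4.4, 4.4, -23.4, 4.18, -0.73, 1.0]
[0, 4.1, 2.6, -23.7, 4.18, -0.73, 1.0]
```

arm_command --pt "0 4.6 6.2 -22.9 4.2 -0.7 1.0" --pt "0 4.4 4.4 -23.4 4.2 -0.7 1.0" --pt "0 4.1 2.6 -23.7 4.2 -0.7 1.0" --pt "0 0 0 0 0 0 0"

```text
clock: 13.48
position: [0.3819, 0.1017, 0.3051]
ee_rot: [0.985, 1.255, -0.497]
force: [0.1, 0.6, -0.3]
width: 0.392
```

Run:
```python
from h import *
s,p,R=show()
rows(p,R,target(0),RT,2,0)
```

```text
t 13.47 p [0.3819 0.1017 0.3051] x [ 0.282  0.191 -0.94 ] z [ 0.554 -0.832 -0.002] zaz -56.3 q [-1.41  0.25  1.3   2.42 -0.92  0.5  -0.35] F [ 0.1  0.6 -0.3] w 36.0
[0, 0.0, 10.1, 0.3, 0.15, -0.13, 0.04]
[0, 0.0, 10.1, 0.2, 0.15, -0.13, 0.04]
```

arm_command --pt "0 0 10 0 0.2 -0.1 0" --pt "0 0 10 0 0 0 0" --pt "0 0 0 0 0 0 0"

```text
clock: 13.85
position: [0.4006, 0.1106, 0.3133]
ee_rot: [0.989, 1.246, -0.502]
force: [0.4, -0.8, -1.0]
width: 0.392
```

Run:
```python
from h import *
s,p,R=show(); print("fk drilled",(p+R.apply(TD)).round(4))
M=np.c_[XL,-ZT,np.cross(XL,-ZT)]
for c in ("top","side"):
    im=get_image(c); cv2.imwrite(f"pics/{c}9.png",im["frame"][:,:,::-1]); W,ok,f=cloud(im)
    for t in ["lens","drilled_end","rail","camera_stand"]:
        print(c,t,[(np.round(d["point"],4).tolist(),round(d["p"],2)) for d in pinpoint(c,t)[:3]])
    L=(W-LENS)@M; L2=L; wood=ok&(f[:,0]-f[:,2]>25)&(f[:,0]>110)&(L[:,0]<-.07)&(L[:,0]>-.26)&(abs(L[:,1])<.06)&(abs(L[:,2])<.05)
    if wood.sum()>5:
        print("rail px",wood.sum(),"lens-frame pct",np.percentile(L[wood],[3,50,97],axis=0).round(3).tolist())
        top=wood
        rv=W[wood]; c0,ax,_,_=(lambda l:(l[3:],l[:3],0,0))(cv2.fitLine(rv.astype(np.float32),cv2.DIST_HUBER,0,.01,.01).ravel()); ax*=np.sign(ax@XL); print("axis ang",np.degrees(np.arccos(ax@XL)).round(1),(ax@M).round(3))
a=cv2.imread("pics/top9.png")[130:230,120:260];b=cv2.imread("pics/side9.png")[120:220,190:330]
cv2.imwrite("pics/f9.png",np.vstack([cv2.resize(x,None,fx=3,fy=3,interpolation=cv2.INTER_CUBIC) for x in (a,b)]))
```

```text
t 13.85 p [0.4006 0.1106 0.3133] x [ 0.288  0.187 -0.939] z [ 0.548 -0.836  0.002] zaz -56.8 q [-1.4   0.29  1.3   2.37 -0.92  0.54 -0.38] F [ 0.4 -0.8 -1. ] w 35.9
fk drilled [0.5229 0.1904 0.1963]
top lens [([0.6, 0.2474, 0.2315], 0.67), ([0.4757, 0.1599, 0.1619], 0.62), ([0.5242, 0.1889, 0.1944], 0.45)]
top drilled_end [([0.5246, 0.1914, 0.1967], 0.8), ([0.6247, 0.0685, 0.0099], 0.69), ([0.375, -0.0783, 0.0114], 0.56)]
top rail [([0.6433, 0.0077, -0.0028], 0.82), ([0.3622, -0.1435, -0.0074], 0.78), ([0.481, 0.1602, 0.1599], 0.48)]
top camera_stand [([0.6613, 0.2816, -0.0004], 0.97), ([0.5218, 0.1883, 0.1946], 0.68)]
rail px 216 lens-frame pct [[-0.168, -0.02, 0.004], [-0.131, -0.003, 0.011], [-0.096, 0.015, 0.017]]
axis ang 2.1 [ 0.999  0.027 -0.025]
side lens [([0.5973, 0.2471, 0.2325], 0.66)]
side drilled_end [([0.3764, -0.0829, 0.0072], 0.55), ([0.6252, 0.0648, 0.0113], 0.54)]
side rail [([0.4786, 0.1685, 0.1624], 0.63), ([0.3663, -0.1399, -0.0005], 0.59), ([0.6397, 0.0084, 0.0008], 0.58)]
side camera_stand [([0.6568, 0.2845, -0.0015], 0.87)]
rail px 45 lens-frame pct [[-0.221, -0.022, -0.004], [-0.211, -0.011, 0.011], [-0.101, 0.017, 0.016]]
axis ang 7.2 [ 0.992 -0.079 -0.098]
```

View pics/f9.png

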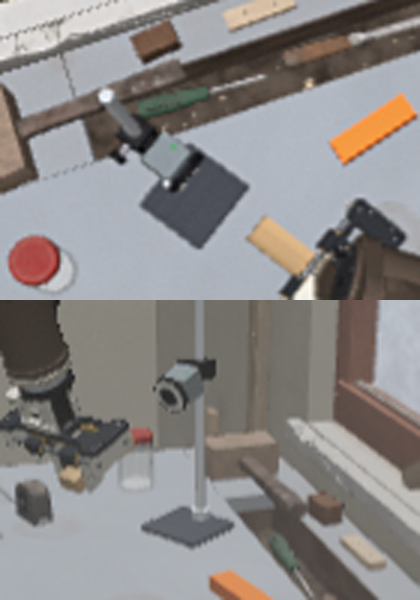

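arm_command --pt "0 0 -1 -2 0 0 0" --pt "0 0 0 0 0 0 0" --pt "0 0 0 0 0 0 0" --pt "0 0 0 0 0 0 0" --pt "0 0 0 0 0 0 0"

```text
clock: 14.98
position: [0.3974, 0.1118, 0.3124]
ee_rot: [0.989, 1.248, -0.502]
force: [-0.4, 0.1, -1.0]
width: 0.386
```

Run:
```python
from h import *
s,p,R=show(); M=np.c_[XL,-ZT,np.cross(XL,-ZT)]
print("drilled in lens",((p+R.apply(TD)-[.598,.2445,.230])@M).round(4),"dq",np.abs(s["dq"]).max())
get_image("top")
for t in ("jaw_knob","lever_handle"): print(t,[(np.round(d["point"],4).tolist(),round(d["p"],2)) for d in pinpoint("top",t)[:2]])
print(arm.sign_off())
```

```text
t 14.97 p [0.3974 0.1118 0.3124] x [ 0.287  0.188 -0.939] z [ 0.548 -0.836  0.   ] zaz -56.8 q [-1.41  0.28  1.3   2.38 -0.91  0.53 -0.39] F [-0.4  0.1 -1. ] w 35.5
drilled in lens [-0.1007 -0.0009 -0.0002] dq 0.0017510630322732385
jaw_knob [([0.5576, -0.2061, 0.0669], 0.54)]
lever_handle [([0.4477, -0.2456, 0.0344], 0.65)]
the job is handed in; nothing more can be done
None
```

I handed the job in at 15 s with the rail held still in front of the inspection camera. No verdict was reported, so the checks below are my own. I opened the cam lever, drew the jaw back about 16 mm by its knob, and lifted the rail out by its plain half.

**Last checks:**
- **Rail position:** the drilled end works out at (-101, -1, 0) mm in the lens frame. That uses the arm's pose and my estimate of where the lens is.
- **Alignment:** the arm is within about 1° of the orientation I aimed for. The top camera's depth picture put the rail's axis about 2° off the lens axis.
- **Grip and stillness:** the fingers read 35.5 to 36 mm on the 36 mm rail, and the joints were at rest.
- **Lever and jaw:** the top camera still shows the lever open and the knob drawn back.

**What disagreed:**
- **Sideways position:** estimates of the lens centre line differed by about 5 mm, more if the side camera's view of the foot is counted. I aimed between them.
- **Side camera:** it gave the rail's axis as 7° off. I discounted that because only 45 pixels of the rail were visible to it.
- **Bystanders:** I did not measure them again at the end. Nothing in the moves or the force readings suggests any was touched.

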